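# Third hand at the drilling jig

## Robot

A 6-joint arm with a two-finger parallel gripper is mounted at the origin on a cart in front of the work surface, level with it; the furniture and walls round the work are solid. World frame = base frame: x ahead of the robot, y to its left, z up, the work surface at z = 0. Lengths are in m, angles in rad, forces in N, time in s.
With the tool pointing down it reaches from about 0.35 to 0.775 m from the base axis. Payload 7.3 kg.
Tool frame: the origin (TCP) lies between the finger pads; the fingertips stand 8 mm ahead of it and the grasp point (between the pads) lies 11 mm behind it (robot.nose_length is the distance from the TCP to the fingertips, in m); z points along the fingers, y is the line along which they close (so a half turn about z gives the same grasp; the last joint's range is limited). The gripper opens to 92 mm and grips with 3 to 60 N. Pads are 19 mm wide; open, the fingers measure 130 mm over their backs; the gripper's body (75 mm by 190 mm) begins 47 mm behind the grasp point.
Start: joints at [-1.268, 0.342, 1.524, -0, 1.275, -0.146], TCP at [0.228, -0.473, 0.204] pointing down, gripper open.
Joint ranges: [-2.53, 2.53], [-0.77, 2.02], [0.04, 2.7], [-1, 4.14], [0.28, 2.66], [-3.11, 3.11]. Speed limits (rad/s): [2.57, 2.57, 3.14, 3.14, 3.14, 3.14].

## Interface

Orientations are given as [roll, pitch, yaw] about the fixed x, y, z axes, in that order (R = Rz(yaw) Ry(pitch) Rx(roll)).
In Python, from cell import robot gives the robot as it stands. The module is installed in compiled form; this text tells all that it offers.
- The arm moves only by the shell command python3 -m jog 'ROWS' [FORCE]. ROWS is JSON, a list that holds one entry, the list of rows, each a list of 5 numbers: the gripper's target within -1 to 1 (fully open at 1, half-way at 0, shut at -1), then the shift along the tool's x, y, z in m, then the turn about the tool's z in rad. A call has 1 to 5 rows; each row is the pose to reach, as a shift and turn from the pose commanded when the call began, along the tool's axes at that moment; what a row does not reach only later rows make up. A row lasts 1/12 s, in which the tool goes at most 41.7 mm and 7.16 degrees, less where a joint would pass 70% of its speed; a pose out of reach is approached as far as the arm can. A call with a gripper value outside its range is refused whole. The fingers move at their own pace and stop on an object; FORCE is the grip in N (left out, the last holds). Time passes only in rows, so rows that repeat a pose let the fingers close. It gives the time, the measured TCP pose, the force, the opening and the grip force at its end, in the units of the state.
- robot.observe(): the state, without advancing time (a new reading comes with each control period).
- robot.read_camera(name): name is "scene" or "top"; returns the picture (480x640x3 uint8, red, green, blue); there is no depth.
- robot.camera_model(name): a dict with "camera_matrix" (3x3 intrinsics, pixels), "position" and "attitude" of the camera in the world. Camera axes: x right, y down, z forward; pixel columns grow to the right and rows downward; lengths in m; the calibration is good to about 2 mm. A picture is of the moment at which its call begins. camera_model takes no time and is no camera call.
- robot.hand_in(): hands the job in; it is judged then, once.
The state is a dict: "time": time; "qpos": joint angles; "qvel": joint speeds; "joint_efforts": joint torques, N m; "tool_pos": TCP position; "tool_rot": TCP orientation; "contact_force": force on the tool from outside, world axes, zero at the start; "torque": the same for the moment, N m; "opening": finger opening in m; "grip_force": force on a finger pad.
Only numpy, scipy, OpenCV 4.12 (cv2) and the standard library are available. Lean on these libraries where they do the work, as an engineer would, in place of code of your own. Each camera call takes 0.05 s, during which the arm holds its last target. There are 200 camera calls.

## Task

I want to drill the end of the small pine block through the bush in the jig's sprung fence, and need a third hand. Pull the jig's end stop fully out by its orange tab, then lay the block down on the board in the opened nest, end-on to the fence, and press it squarely against the fence so that the red pointer stands on the green mark (never drive the fence right to the end of its travel, and leave the tape measure, masking tape and pliers alone). Finish while still pressing: do not let go, keep the block held against the fence with that steady push.

Things in the scene. Friction and masses are not known exactly. Their poses are not given: they have to be found in the camera images.
- jig: Drilling jig fixed to the bench: plywood board 220 (x) x 200 (y) x 18 mm, origin under it (board y -95 to 105 mm). +x points from the open front through the fence to the wooden back wall (x 75 to 93, top z 70 mm); +y is left seen along +x. White gauge block with the green mark at x 5 to 67, y 78 to 100, z to 62; red pointer over it, z to 67. The board before x = -16 is bare.
- nest (a point): Middle of the nest, on the board's top (18 mm above the bench), below the fence's front face at rest; axes as the jig's. The nest lies between a fixed aluminium side stop (face at y = +27 mm) and the steel end stop on the -y side; both reach x = -18 to -2 and 30 mm above the board. With the end stop fully out it is 54 mm wide; as found 20 to 32 mm, too narrow for the block.
- fence_face (a point): Aluminium fence plate, 12 mm thick, 130 mm wide (y), 1 to 45 mm above the board, with a steel drill bush in its middle and a red pointer at its +y end. Origin at the middle of its front face, 20 mm above the board; +x into the fence, away from the block. It stands on springs and slides straight back when pressed.
- fence (a joint): How far the sprung fence is pushed back along the jig's +x, in m: 0 at rest, 0.028 at the end of its travel. The push is 3 N as it begins to move and grows by 0.5 N per mm. The pointer is on the 10 mm wide green mark from 0.009 to 0.019 (7.5 to 12.5 N), on its middle at 0.014 (10 N).
- stop (a joint): How far the end stop is pulled out along the jig's -y, in m: found at 0 to 0.012, fully out against its limit at 0.034. It slides with 3 N of friction and stays where it is left. Its fixed dark guide on the board spans jig x -16 to 16, y -87 to -61, z to 44 mm.
- stop_tab (a point): Grasp point on the orange upright pull tab of the end stop, 32 (jig x) x 12 (jig y) mm, its top 16 mm above this point and 82 mm above the bench. It stands clear of the board on the jig's -y side; its 10 mm rod runs to the jig below, with its top 38 mm above the bench.
- block_mid (a point): Centre of the loose pine block, 38 x 90 x 38 mm, about 0.06 kg; the frame's y axis is its 90 mm length. It lies on the bench at the robot's left. Either end may face the fence. Gripped across its 38 mm width at or behind the middle of its length, the fingers stay clear of the stops.
- block: The same pine block; origin at the centre of its underside, y along its length.
- tape_measure: Yellow tape measure, 39 x 88 x 64 mm, a bystander; origin at its underside.
- masking_tape: Cream roll of masking tape lying flat, 103 mm across, 25 mm high, a bystander; origin at its underside.
- pliers: Blue-handled pliers, 66 x 176 x 16 mm, lying on the bench, a bystander; origin at the underside.
Not all that is in view belongs to the job. Of the things like the block, leave any that is yellow; of the rest the larger one is meant.

How it is judged:
On the way, in this order (a step that is already met when the one before it is completed fails the run):
1. the end stop is pulled fully out, before the block is in the nest (value of joint stop above 0.03 m and contact force between block and fence below 0.1 N), for 0.2 s.
2. the block presses the fence back onto the green mark (value of joint fence between 0.007 and 0.021 m and contact force between block and fence above 5 N), for 0.5 s.
At the end, for the whole second after the job is handed in: Still pushed by the fingers: fence back 7 to 21 mm with 5 to 18 N between block and fence; block end flat on the fence (within 0.1 rad), within 12 mm of the nest middle, down on the board (centre 33 to 44 mm above the bench), at rest; end stop still out (past 30 mm) (all of step 2 and contact force between block and fence below 18 N and contact force between the fingers and block above 2 N and value of joint stop above 0.03 m and angle between the y axis of block_mid and the x axis of fence_face, either way round below 0.1 rad and x of block_mid in the frame of fence_face between -0.05 and -0.04 m and y of block_mid in the frame of fence_face between -0.012 and 0.012 m and height (world z) of block_mid between 0.033 and 0.044 m and linear speed of block below 0.01 m/s); the arm keeps its last pose, push and grip.
It fails at once if the fence is driven to the end of its travel (past 26.5 mm) (value of joint fence above 0.0265 m).
It fails at once if a bystander is moved by more than 30 mm (distance of any of tape_measure, masking_tape, pliers from where it was at the start of the episode above 0.03 m).
It also fails if it takes over 54 s, if anything falls off the work surface, if the arm or the gripper's body presses on something with over 40 N, if the wrist force passes 120 N, or if a joint passes its speed limit or range.

## Working session

There is one attempt and no reset: what is moved stays moved. The work goes in short steps, Python scripts to look and compute and a shell command to move; the robot and the scene stay as the last step left them, time stands still between calls to the robot, and variables do not carry over. Pictures are saved under pics/ and viewed, at most 10 in all, crops included, and the job is handed in when it is done.

```bash
mkdir -p pics; python3 - <<'E'
from cell import robot
import cv2,json
for n in("scene","top"):
    im=robot.read_camera(n);cv2.imwrite(f"pics/{n}0.png",im[:,:,::-1]);print(n,robot.camera_model(n))
print(robot.observe())
E
```

```text
scene {'camera_matrix': array([[484.80150989,   0.        , 320.67124168],
       [  0.        , 484.80150989, 246.0888589 ],
       [  0.        ,   0.        ,   1.        ]]), 'position': array([ 0.91370681, -0.68069485,  0.78989251]), 'attitude': array([-2.32286981, -0.00254946,  0.53597386])}
top {'camera_matrix': array([[527.49374748,   0.        , 316.14035372],
       [  0.        , 527.49374748, 234.06755245],
       [  0.        ,   0.        ,   1.        ]]), 'position': array([ 0.4559965 , -0.00677385,  1.09795137]), 'attitude': array([-3.04645852e+00, -6.37833389e-04, -1.57858489e+00])}
{'time': 0.1, 'qpos': array([-1.26799447e+00,  3.42612824e-01,  1.52489459e+00, -1.30772609e-05,
        1.27538732e+00, -1.45973320e-01]), 'qvel': array([ 4.09561781e-04, -1.61705606e-03, -2.23404614e-03,  1.08816466e-03,
        2.40415125e-04, -8.59057550e-05]), 'joint_efforts': array([ 1.24528200e-03, -4.32003558e+01, -2.44696158e+01,  7.18374504e-02,
        5.25989605e-02, -7.37839537e-05]), 'tool_pos': array([ 0.22769293, -0.47263663,  0.20344474]), 'tool_rot': array([-3.14030261e+00, -1.77021113e-04,  4.48778875e-01]), 'contact_force': array([-0.45275222,  0.44866742,  0.10195383]), 'torque': array([ 0.02091571, -0.0228561 ,  0.03793782]), 'grip_force': 0.0, 'opening': 0.0916797497390645}
```

View pics/scene0.png

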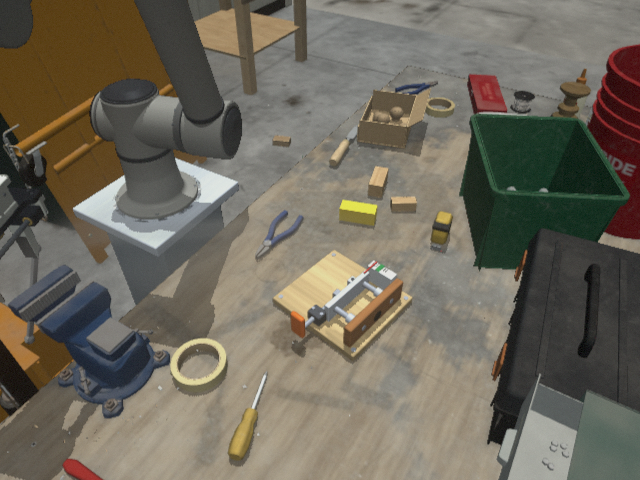

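View pics/top0.png

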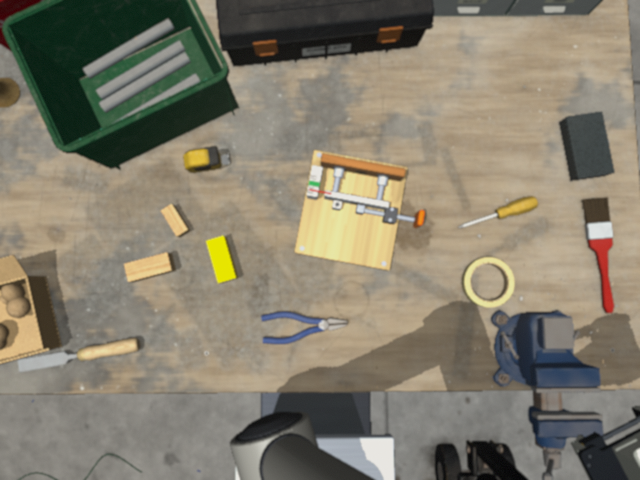

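The top view shows the jig board around (352,212), with its +x pointing up and slightly right and the orange tab at (420,217). The larger pine block is at (149,267). The smaller one at (174,220) and the yellow one at (221,259) are distractors.

```bash
cat >h.py <<'E'
import numpy as np,cv2
from cell import robot
from scipy.spatial.transform import Rotation as R
def ray(name,uv,z):
    m=robot.camera_model(name);K=m["camera_matrix"]
    A=R.from_euler("xyz",m["attitude"]).as_matrix()
    uv=np.atleast_2d(uv).astype(float)
    d=np.c_[uv,np.ones(len(uv))]@np.linalg.inv(K).T@A.T
    p=m["position"];return (p+d*((z-p[2])/d[:,2])[:,None])[:,:2]
def blob(im,lo,hi,box):
    x0,y0,x1,y1=box
    h=cv2.cvtColor(im,cv2.COLOR_RGB2HSV)
    m=np.zeros(h.shape[:2],np.uint8);m[y0:y1,x0:x1]=cv2.inRange(h,lo,hi)[y0:y1,x0:x1]
    m=cv2.morphologyEx(m,cv2.MORPH_OPEN,np.ones((2,2)))
    c=cv2.findContours(m,cv2.RETR_EXTERNAL,cv2.CHAIN_APPROX_NONE)[0]
    return max(c,key=cv2.contourArea)[:,0]
E
python3 - <<'E'
from h import *
im=cv2.imread("pics/top0.png")[:,:,::-1].copy()
hs=cv2.cvtColor(im,cv2.COLOR_RGB2HSV)
for p in [(149,267),(140,290),(174,220),(420,214),(423,220),(340,240),(350,285)]:print(p,hs[p[1],p[0]])
def rect(c,z):
    w=ray("top",c,z).astype(np.float32);r=cv2.minAreaRect(w);return np.round(cv2.boxPoints(r),4).tolist(),np.round(r[0],4),np.round(r[1],4),r[2]
print("block",rect(blob(im,(8,85,140),(25,255,255),(110,240,190,300)),.038))
print("tab",rect(blob(im,(3,170,120),(16,255,255),(405,200,435,235)),.082))
print("board",rect(blob(im,(10,70,150),(25,255,255),(285,140,415,280)),.018))
a=im[185:1+330-30,230:450]
cv2.imwrite("pics/c1.png",np.hstack([cv2.resize(im[140:280,280:440],None,fx=3.5,fy=3.5,interpolation=2)[:,:,::-1],cv2.resize(im[240:300,115:185],None,fx=3.2,fy=490/60)[:,:,::-1]]))
E
```

```text
(149, 267) [ 20 104 228]
(140, 290) [ 18  59 172]
(174, 220) [ 20 102 230]
(420, 214) [ 15 222 232]
(423, 220) [ 11 186 185]
(340, 240) [ 27  81 233]
(350, 285) [ 19  64 179]
block ([[0.46129998564720154, 0.3675999939441681], [0.4846000075340271, 0.2802000045776367], [0.5223000049591064, 0.29019999504089355], [0.499099999666214, 0.3776000142097473]], array([0.4918, 0.3289]), array([0.0391, 0.0904]), 14.883591651916504)
tab ([[0.5651000142097473, -0.2160000056028366], [0.595300018787384, -0.22179999947547913], [0.5978999733924866, -0.20829999446868896], [0.5677000284194946, -0.20260000228881836]], array([ 0.5815, -0.2122]), array([0.0137, 0.0307]), 79.1427230834961)
board ([[0.4779999852180481, -0.16040000319480896], [0.6085000038146973, -0.1875], [0.6502000093460083, 0.012600000016391277], [0.5196999907493591, 0.03970000147819519]], array([ 0.5641, -0.0739]), array([0.2044, 0.1333]), 78.24331665039062)
```

View pics/c1.png

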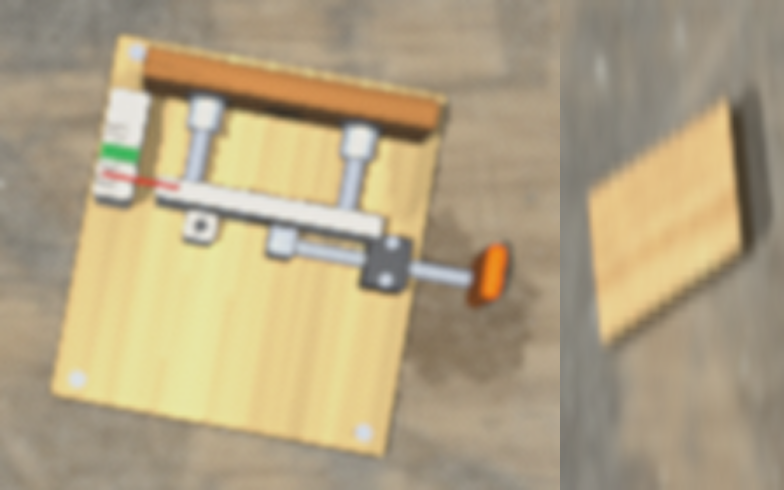

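The crop shows the board corners, the tab, and the fence front edge from about (157,203) to (380,238). The red pointer is at rest, just below the green mark.

```bash
python3 - <<'E'
from h import *
f=lambda p:np.array(p)/3.5+[280,140]
C=ray("top",f([(120,36),(52,393),(385,456),(447,97)]),.018)
print(C.round(4))
ex=C[0]-C[1]+C[3]-C[2];yaw=np.arctan2(ex[1],ex[0])
ey=C[0]-C[3]+C[1]-C[2];print("yaw",yaw,np.arctan2(-ey[0],ey[1]),np.linalg.norm(ex)/2,np.linalg.norm(ey)/2)
J=np.array([[np.cos(yaw),-np.sin(yaw)],[np.sin(yaw),np.cos(yaw)]])
c=C.mean(0);
# y center = +5 mm
o=c-J@[0,.005]  # point at jig y=0, board mid x
def loc(p,z):return ((ray("top",f(p),z)-o)@J).round(4).tolist()
print("o",o)
print("wall top",loc([(147,46),(145,80),(441,98),(436,138)],.07))
print("fence top back L,R; front L,R",loc([(160,180),(383,216),(157,203),(380,238)],.063))
print("gauge",loc([(112,88),(152,95),(95,195),(132,200)],.062))
print("sidestop",loc([(184,212),(217,215),(183,238),(214,243)],.048))
print("endstop",loc([(270,228),(298,230),(267,254),(292,257)],.048))
print("guide",loc([(370,236),(412,242),(362,285),(405,292)],.044))
print("tab",loc([(486,247),(510,247),(480,302),(500,302)],.082))
print("marks red/green",loc([(105,174),(178,186),(121,147),(119,160)],.062))
E
```

```text
[[ 0.7348 -0.0058]
 [ 0.5219  0.0357]
 [ 0.4835 -0.1586]
 [ 0.6963 -0.2   ]]
yaw -0.1920567899383227 -0.195237807756058 0.21686240550200453 0.1980029167903451
o [ 0.60818029 -0.08708313]
wall top [[0.0927, 0.0853], [0.0732, 0.0828], [0.0938, -0.0838], [0.0706, -0.0849]]
fence top back L,R; front L,R [[0.0196, 0.0641], [0.0225, -0.0638], [0.0063, 0.0634], [0.0098, -0.0643]]
gauge [[0.067, 0.1007], [0.0672, 0.0775], [0.0046, 0.0988], [0.0056, 0.0777]]
sidestop [[0.0065, 0.0474], [0.0083, 0.0284], [-0.0084, 0.0452], [-0.008, 0.0272]]
endstop [[0.0064, -0.0028], [0.0082, -0.0189], [-0.0087, -0.0038], [-0.0078, -0.0182]]
guide [[0.0131, -0.0605], [0.0141, -0.0849], [-0.0158, -0.0609], [-0.0153, -0.0858]]
tab [[0.0124, -0.1209], [0.0148, -0.134], [-0.0185, -0.1227], [-0.0165, -0.1336]]
marks red/green [[0.0175, 0.0955], [0.0183, 0.0535], [0.0344, 0.0894], [0.0268, 0.0891]]
```

```bash
cat >go.py <<'E'
import sys
from h import *
# go.py x y z yaw -> shift and turn in tool axes from the measured pose
x,y,z,yaw=map(float,sys.argv[1:5]);s=robot.observe()
r=R.from_euler("xyz",s["tool_rot"]);d=r.inv().apply(np.array([x,y,z])-s["tool_pos"])
t=(s["tool_rot"][2]-yaw+np.pi)%(2*np.pi)-np.pi
print("shift",d.round(4),"turn",round(t,4),"t",round(s["time"],2),"pos",s["tool_pos"].round(4),"rpy",s["tool_rot"].round(3),"F",s["contact_force"].round(1),"q",s["qpos"].round(2))
E
python3 -m jog '[[[-0.3,0.2,-0.037,0,0.6],[-0.3,0.2,-0.037,0,0.6],[-0.3,0.2,-0.037,0,0.6],[-0.3,0.2,-0.037,0,0.6],[-0.3,0.2,-0.037,0,0.6]]]' 20; python3 go.py .5816 -.2122 .12 -.193
```

```text
time: 0.52
tool_pos: [0.3794, -0.3618, 0.2037]
tool_rot: [-3.141, 0.0, -0.116]
contact_force: [1.2, -0.4, 0.0]
opening: 0.0634
grip_force: 0.0
shift [ 0.1835 -0.172   0.0837] turn 0.0766 t 0.52 pos [ 0.3794 -0.3618  0.2037] rpy [-3.141  0.    -0.116] F [ 1.2 -0.4  0. ] q [-0.91  0.34  1.53 -0.    1.27  0.78]
```

```bash
python3 -m jog '[[[-0.3,0.17,-0.16,0,0.05],[-0.3,0.17,-0.16,0,0.05],[-0.3,0.17,-0.16,0,0.05],[-0.3,0.17,-0.16,0.04,0.05],[-0.3,0.17,-0.16,0.07,0.05]]]' ; python3 -m jog '[[[-0.3,0,0,0,0],[-0.3,0,0,0,0]]]'; python3 go.py .5816 -.2122 .12 -.193
```

```text
time: 0.93
tool_pos: [0.5391, -0.2438, 0.1656]
tool_rot: [3.139, -0.006, -0.159]
contact_force: [0.6, -0.3, -0.0]
opening: 0.0334
grip_force: 0.0
time: 1.1
tool_pos: [0.5355, -0.243, 0.1613]
tool_rot: [-3.14, 0.004, -0.157]
contact_force: [0.4, -1.3, 0.6]
opening: 0.0321
grip_force: 0.0
shift [ 0.0409 -0.0376  0.0411] turn 0.0359 t 1.1 pos [ 0.5355 -0.243   0.1613] rpy [-3.14   0.004 -0.157] F [ 0.4 -1.3  0.6] q [-0.56  0.49  1.4  -0.    1.25  1.17]
```

```bash
python3 -m jog '[[[-0.3,0.041,-0.038,0.02,0.036],[-0.3,0.041,-0.038,0.041,0.036],[-0.3,0.041,-0.038,0.041,0.036],[-0.3,0.041,-0.038,0.041,0.036]]]' ; python3 go.py .5816 -.2122 .055 -.193; python3 - <<'E'
from h import *
a=robot.read_camera("top");b=robot.read_camera("scene")
cv2.imwrite("pics/c2.png",np.hstack([cv2.resize(a[150:290,330:470],(400,400)),cv2.resize(b[240:380,230:370],(400,400))])[:,:,::-1])
E
```

```text
time: 1.43
tool_pos: [0.5812, -0.2144, 0.1218]
tool_rot: [-3.142, 0.002, -0.196]
contact_force: [-0.6, 0.5, 0.7]
opening: 0.0324
grip_force: 0.0
shift [ 0.0002 -0.0023  0.0668] turn -0.0033 t 1.43 pos [ 0.5812 -0.2144  0.1218] rpy [-3.142e+00  2.000e-03 -1.960e-01] F [-0.6  0.5  0.7] q [-0.48  0.58  1.36 -0.    1.2   1.29]
```

View pics/c2.png

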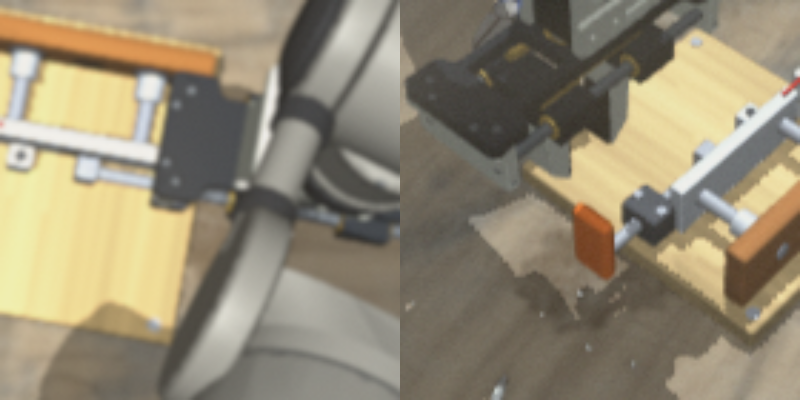

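The gripper hangs above the tab: in the scene half the fingers are at (585,140) and the tab at (595,240), which fits the height difference. Nothing is in the way, so I'll go down.

```bash
python3 -m jog '[[[-0.3,0,-0.002,0.022,0],[-0.3,0,-0.002,0.044,0],[-0.3,0,-0.002,0.066,0],[-0.3,0,-0.002,0.066,0],[-0.3,0,-0.002,0.066,0]]]' && python3 -m jog '[[[-1,0,-0.002,0,0],[-1,0,-0.002,0,0],[-1,0,-0.002,0,0],[-1,0,-0.002,0,0]]]' 25;  python3 go.py .5816 -.2122 .055 -.193
```

```text
time: 1.95
tool_pos: [0.5819, -0.2132, 0.0574]
tool_rot: [3.141, 0.0, -0.198]
contact_force: [-0.5, 0.3, 0.5]
opening: 0.0321
grip_force: 0.0
time: 2.28
tool_pos: [0.5836, -0.2104, 0.058]
tool_rot: [3.141, -0.002, -0.196]
contact_force: [-0.9, -0.1, 4.7]
opening: 0.011
grip_force: 25.1
shift [-0.0016  0.0021  0.003 ] turn -0.0034 t 2.28 pos [ 0.5836 -0.2104  0.058 ] rpy [ 3.141e+00 -2.000e-03 -1.960e-01] F [-0.9 -0.1  4.7] q [-0.47  0.65  1.43  0.    1.06  1.3 ]
```

```bash
python3 -m jog '[[[-1,0,0.006,0,0],[-1,0,0.012,0,0],[-1,0,0.018,0,0],[-1,0,0.021,0,0],[-1,0,0.021,0,0]]]'; python3 -m jog '[[[-1,0,0.002,0,0],[-1,0,0.004,0,0],[-1,0,0.004,0,0]]]';python3 -m jog '[[[-1,0,0.002,0,0],[-1,0,0.003,0,0],[-1,0,0.003,0,0]]]'; python3 go.py .5836 -.2104 .058 -.196
```

```text
time: 2.7
tool_pos: [0.5794, -0.2319, 0.0579]
tool_rot: [3.141, -0.002, -0.197]
contact_force: [-0.1, 0.3, 6.5]
opening: 0.0104
grip_force: 25.0
time: 2.95
tool_pos: [0.5792, -0.233, 0.0578]
tool_rot: [-3.138, -0.002, -0.197]
contact_force: [3.3, 8.7, 7.6]
opening: 0.0107
grip_force: 25.0
time: 3.2
tool_pos: [0.5791, -0.2332, 0.0578]
tool_rot: [-3.135, -0.002, -0.196]
contact_force: [5.0, 17.5, 8.0]
opening: 0.0106
grip_force: 25.0
shift [-0.     -0.0232 -0.0001] turn -0.0002 t 3.2 pos [ 0.5791 -0.2332  0.0578] rpy [-3.135e+00 -2.000e-03 -1.960e-01] F [ 5.  17.5  8. ] q [-0.51  0.66  1.42  0.01  1.07  1.25]
```

```bash
python3 -m jog '[[[-0.3,0,-0.004,0,0],[-0.3,0,-0.004,0,0],[-0.3,0,-0.004,0,0],[-0.3,0,-0.004,-0.03,0],[-0.3,0,-0.004,-0.065,0]]]'; python3 -m jog '[[[0.3,0,0,-0.03,0],[0.3,0,0,-0.06,0],[0.3,0,0,-0.06,0]]]'; python3 go.py .4898 .3366 .18 1.83
```

```text
time: 3.62
tool_pos: [0.576, -0.2336, 0.1191]
tool_rot: [-3.14, 0.007, -0.197]
contact_force: [0.8, -0.2, 1.2]
opening: 0.0317
grip_force: 0.0
time: 3.87
tool_pos: [0.5806, -0.2362, 0.1884]
tool_rot: [3.137, -0.011, -0.197]
contact_force: [0.2, -0.4, 0.7]
opening: 0.0477
grip_force: 0.0
shift [-0.2014 -0.5439  0.004 ] turn -2.0273 t 3.87 pos [ 0.5806 -0.2362  0.1884] rpy [ 3.137 -0.011 -0.197] F [ 0.2 -0.4  0.7] q [-0.51  0.54  1.26 -0.    1.34  1.26]
```

```bash
python3 -m jog '[[[0.3,-0.07,-0.19,0,-0.6],[0.3,-0.07,-0.19,0,-0.6],[0.3,-0.07,-0.19,0,-0.6],[0.3,-0.07,-0.19,0,-0.6],[0.3,-0.07,-0.19,0,-0.6]]]';  python3 go.py .4898 .3366 .18 1.83
```

```text
time: 4.28
tool_pos: [0.5456, -0.0322, 0.181]
tool_rot: [-3.141, 0.001, 0.409]
contact_force: [0.7, -0.1, -0.7]
opening: 0.0594
grip_force: 0.0
shift [ 0.0956 -0.3605  0.001 ] turn -1.4207 t 4.28 pos [ 0.5456 -0.0322  0.181 ] rpy [-3.141e+00  1.000e-03  4.090e-01] F [ 0.7 -0.1 -0.7] q [-0.2   0.4   1.5  -0.    1.24  0.96]
```

```bash
python3 -m jog '[[[0.3,0.05,-0.19,0,-0.6],[0.3,0.05,-0.19,0,-0.6],[0.3,0.05,-0.19,0,-0.6],[0.3,0.05,-0.19,0,-0.6],[0.3,0.05,-0.19,0,-0.6]]]';  python3 go.py .4898 .3366 .18 1.83
```

```text
time: 4.7
tool_pos: [0.5171, 0.163, 0.1811]
tool_rot: [-3.141, 0.0, 1.01]
contact_force: [-0.6, 0.4, -0.2]
opening: 0.0599
grip_force: 0.0
shift [ 0.1325 -0.1154  0.0011] turn -0.8195 t 4.7 pos [0.5171 0.163  0.1811] rpy [-3.141  0.     1.01 ] F [-0.6  0.4 -0.2] q [0.16 0.39 1.51 0.   1.24 0.72]
```

```bash
python3 -m jog '[[[0.3,0.132,-0.115,0,-0.6],[0.3,0.132,-0.115,0,-0.6],[0.3,0.132,-0.115,0,-0.6],[0.3,0.132,-0.115,0,-0.6],[0.3,0.132,-0.115,0,-0.6]]]';  python3 -m jog '[[[0.3,0,0,0,-0.22],[0.3,0,0,0,-0.22],[0.3,0,0,0,-0.22]]]';python3 go.py .4898 .3366 .08 1.83;  python3 - <<'E'
from h import *
a=robot.read_camera("top");b=robot.read_camera("scene")
cv2.imwrite("pics/c3.png",np.hstack([cv2.resize(a[140:280,280:440],(457,400)),cv2.resize(b[160:280,330:430],(333,400))])[:,:,::-1])
E
```

```text
time: 5.12
tool_pos: [0.4905, 0.3388, 0.1807]
tool_rot: [-3.141, -0.002, 1.614]
contact_force: [-0.1, 0.5, 0.2]
opening: 0.0593
grip_force: 0.0
time: 5.37
tool_pos: [0.492, 0.3335, 0.1807]
tool_rot: [-3.141, 0.001, 1.827]
contact_force: [-0.2, -0.9, -0.5]
opening: 0.0595
grip_force: 0.0
shift [ 0.0036 -0.0013  0.1007] turn -0.0029 t 5.37 pos [0.492  0.3335 0.1807] rpy [-3.141e+00  1.000e-03  1.827e+00] F [-0.2 -0.9 -0.5] q [ 0.47  0.49  1.36 -0.    1.3   0.21]
```

View pics/c3.png

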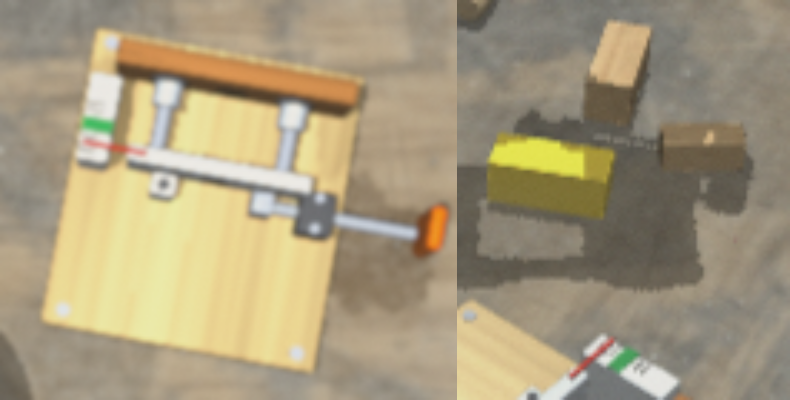

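The end stop is now well out: the opening runs from (178,185) to (252,200) and the tab is at (432,228). The block, in the scene crop at (617,70), is undisturbed, so I'll descend and grip it.

```bash
python3 -m jog '[[[0.3,0.004,-0.001,0.04,0],[0.3,0.004,-0.001,0.08,0],[0.3,0.004,-0.001,0.12,0],[0.3,0.004,-0.001,0.145,0],[0.3,0.004,-0.001,0.145,0]]]' && python3 -m jog '[[[0.3,0,0,0.01,0],[0.3,0,0,0.018,0],[0.3,0,0,0.018,0]]]' && python3 -m jog '[[[-1,0,0,0,0],[-1,0,0,0,0],[-1,0,0,0,0],[-1,0,0,0,0],[-1,0,0,0,0]]]' 30;  python3 go.py .4898 .3366 .016 1.83
```

```text
time: 5.88
tool_pos: [0.4866, 0.3348, 0.0307]
tool_rot: [-3.131, 0.003, 1.82]
contact_force: [-0.7, -0.6, 0.6]
opening: 0.06
grip_force: 0.0
time: 6.13
tool_pos: [0.4904, 0.3374, 0.0186]
tool_rot: [3.141, -0.0, 1.823]
contact_force: [-0.8, 0.7, 0.4]
opening: 0.0598
grip_force: 0.0
time: 6.55
tool_pos: [0.4903, 0.3376, 0.0191]
tool_rot: [3.141, -0.0, 1.824]
contact_force: [-0.3, 0.6, 0.5]
opening: 0.0307
grip_force: 0.0
shift [-0.0009 -0.0007  0.0031] turn -0.0065 t 6.55 pos [0.4903 0.3376 0.0191] rpy [ 3.141 -0.     1.824] F [-0.3  0.6  0.5] q [ 0.47  0.66  1.54 -0.    0.94  0.22]
```

```bash
python3 - <<'E'
from h import *
print(robot.observe()["opening"],robot.observe()["grip_force"])
a=robot.read_camera("top");b=robot.read_camera("scene")
cv2.imwrite("pics/c4.png",np.hstack([cv2.resize(a[180:320,80:240],(457,400)),cv2.resize(b[130:250,330:430],(333,400))])[:,:,::-1])
E
```

```text
0.03072438456067335 0.0
```

View pics/c4.png

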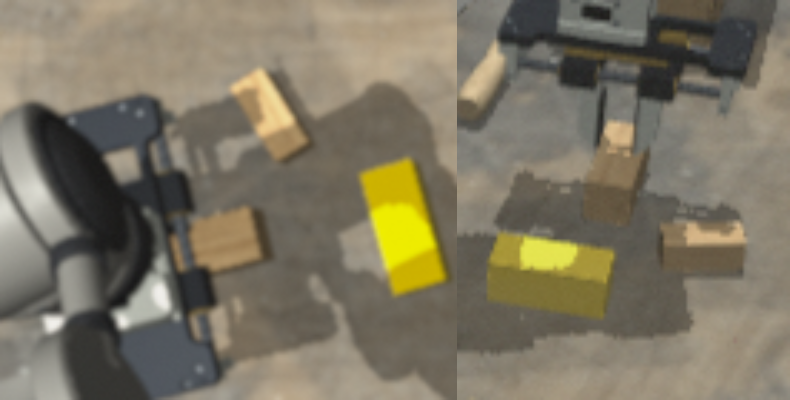

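The fingers seem to straddle the block's rear half, and the opening of 31 mm may have been read mid-motion. I'll let them finish closing.

```bash
python3 -m jog '[[[-1,0,0,0,0],[-1,0,0,0,0]]]' 30; python3 - <<'E'
from h import *
for p in [(190,267),(149,267)]:pass
b=cv2.imread("pics/scene0.png")[:,:,::-1].copy()
c=blob(b,(8,85,130),(25,255,255),(360,160,395,205)); 
print(ray("scene",[c.min(0),c.max(0)],.038), c.min(0),c.max(0))
b=robot.read_camera("top");cv2.imwrite("pics/t5.png",b[:,:,::-1])
b=robot.read_camera("scene");cv2.imwrite("pics/c5.png",cv2.resize(b[110:230,320:440],(600,600),interpolation=2)[:,:,::-1])
E
```

```text
time: 6.82
tool_pos: [0.49, 0.3374, 0.0185]
tool_rot: [3.142, 0.0, 1.824]
contact_force: [-0.6, 0.2, -0.1]
opening: 0.0094
grip_force: 0.0
[[0.46091002 0.35041061]
 [0.54047652 0.29578443]] [370 168] [388 187]
```

View pics/c5.png

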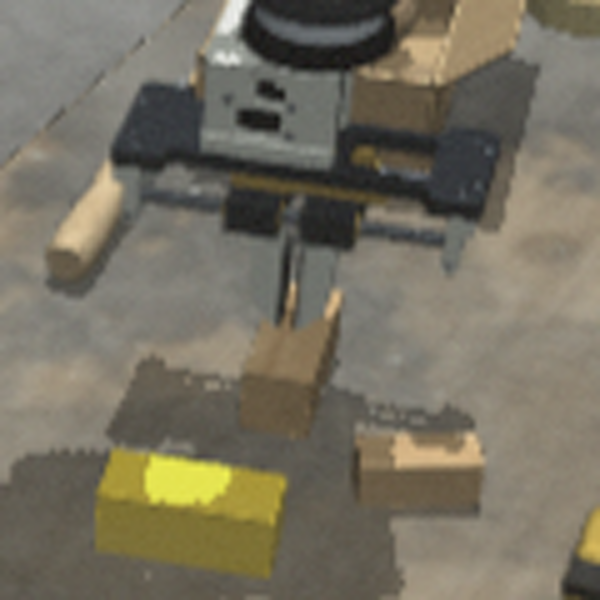

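```bash
python3 - <<'E'
from h import *
def proj(n,P):
    m=robot.camera_model(n);A=R.from_euler("xyz",m["attitude"]).as_matrix();p=(np.atleast_2d(P)-m["position"])@A;p=p@m["camera_matrix"].T;return (p[:,:2]/p[:,2:]).round(1)
for n in("scene","top"):
    print(n,"tcp z.0105,.038,.06",proj(n,[[.49,.337,z] for z in(.0105,.038,.06)]).tolist())
    print("block corners",proj(n,[[.4613,.3676,.038],[.4846,.2802,.038],[.5223,.2902,.038],[.4991,.3776,.038]]).tolist())
    print("bottoms",proj(n,[[.4613,.3676,0],[.4846,.2802,0],[.5223,.2902,0],[.4991,.3776,0]]).tolist())
    print("tab top",proj(n,[[.5816,-.2122,.082]]))
E
```

```text
scene tcp z.0105,.038,.06 [[376.6, 181.9], [377.4, 173.5], [378.1, 166.7]]
block corners [[372.9, 165.0], [366.2, 183.5], [380.8, 186.0], [386.9, 167.2]]
bottoms [[371.9, 176.4], [365.2, 195.1], [379.5, 197.6], [385.6, 178.6]]
tab top [[294.8 313.8]]
top tcp z.0105,.038,.06 [[148.6, 269.1], [144.3, 268.7], [140.6, 268.4]]
block corners [[128.6, 283.2], [172.5, 271.2], [167.9, 252.4], [124.1, 264.3]]
bottoms [[135.1, 283.2], [177.5, 271.6], [173.0, 253.5], [130.7, 265.0]]
tab top [[421.2 218.6]]
```

```bash
python3 - <<'E'
from h import *
a=cv2.imread("pics/t5.png");b=cv2.imread("pics/scene0.png")
cv2.imwrite("pics/c6.png",np.hstack([cv2.resize(a[220:320,100:200],(400,400)),cv2.resize(b[150:210,350:410],(400,400))]))
E
```

```text
(no output)
```

View pics/c6.png

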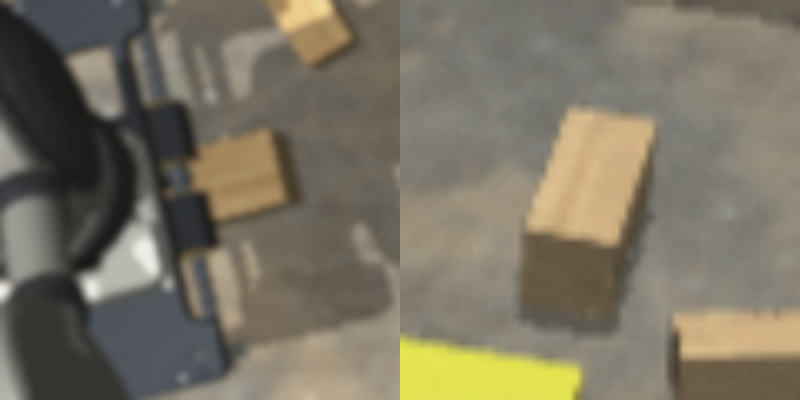

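```bash
python3 -m jog '[[[-1,0,0,-0.04,0],[-1,0,0,-0.08,0],[-1,0,0,-0.1,0],[-1,0,0,-0.1,0],[-1,0,0,-0.1,0]]]'; python3 - <<'E'
from h import *
s=robot.observe();t=s["tool_pos"];print(t,s["tool_rot"])
def proj(n,P):
    m=robot.camera_model(n);A=R.from_euler("xyz",m["attitude"]).as_matrix();p=(np.atleast_2d(P)-m["position"])@A;p=p@m["camera_matrix"].T;return (p[:,:2]/p[:,2:])
b=robot.read_camera("scene");a=robot.read_camera("top")
S=6
c=cv2.resize(b[110:200,330:420],None,fx=S,fy=S,interpolation=2)
for dz,col in((-.008,(255,0,0)),(.02,(0,255,0)),(.058,(0,0,255))):
    u=(proj("scene",t+[0,0,dz])[0]-[330,110])*S;cv2.circle(c,tuple(int(v) for v in u),4,col,-1)
    print(dz,u)
cv2.imwrite("pics/c7.png",c[:,:,::-1])
cv2.imwrite("pics/t7.png",a[:,:,::-1])
E
```

```text
time: 7.33
tool_pos: [0.4906, 0.3378, 0.1197]
tool_rot: [3.139, -0.001, 1.824]
contact_force: [-1.3, -0.9, 0.0]
opening: 0.0003
grip_force: 0.0
[0.49056916 0.33775071 0.11971412] [ 3.13888573e+00 -5.09609851e-04  1.82356969e+00]
-0.008 [300.62432095 239.15078535]
0.02 [306.28490295 182.35549681]
0.058 [314.25203201 102.41753407]
```

View pics/c7.png

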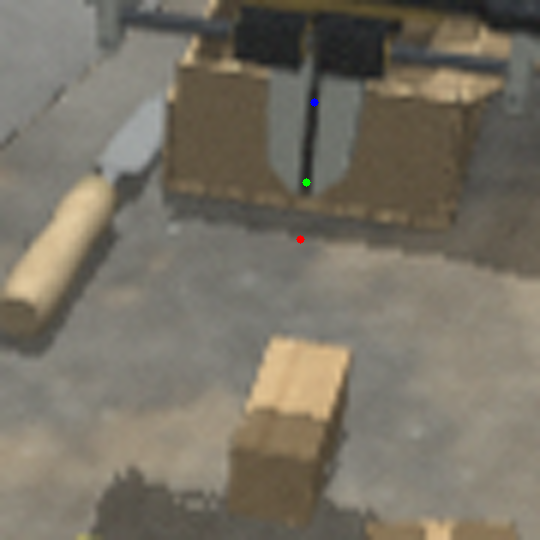

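The picture shows the shut fingertips at about (305,195). The state puts them at the red dot (300,239), so the real tips are roughly 22-27 mm higher than reported. The gripper closed just above the block. I'll check nose_length, then touch the bare bench to measure the offset.

```bash
python3 - <<'E'
from h import *
print(robot.nose_length, [k for k in dir(robot) if k[0]!="_"])
E
python3 go.py .40 .25 .05 1.83
```

```text
0.008 ['IKError', 'camera_model', 'hand_in', 'nose_length', 'observe', 'read_camera']
shift [-0.0619 -0.108   0.0675] turn -0.0065 t 7.43 pos [0.4892 0.337  0.1172] rpy [-3.139e+00  1.000e-03  1.824e+00] F [ 0.   0.3 -1.1] q [ 0.47  0.55  1.45 -0.    1.15  0.22]
```

```bash
python3 -m jog '[[[-1,0,0,0.04,0],[-1,0,0,0.08,0],[-1,0,0,0.097,0],[-1,0,0,0.097,0],[-1,0,0,0.097,0]]]'; for i in 1 2; do python3 -m jog '[[[-1,0,0,0.001,0],[-1,0,0,0.001,0],[-1,0,0,0.002,0],[-1,0,0,0.002,0]]]'|egrep 'pos|force'; done
```

```text
time: 7.85
tool_pos: [0.4885, 0.3366, 0.019]
tool_rot: [-3.137, 0.001, 1.824]
contact_force: [0.0, -0.3, 0.2]
opening: 0.0002
grip_force: 0.0
tool_pos: [0.4899, 0.3374, 0.0193]
contact_force: [0.2, -0.1, 0.1]
grip_force: 0.0
tool_pos: [0.49, 0.3374, 0.0174]
contact_force: [-0.6, 1.0, 0.5]
grip_force: 0.0
```

```bash
python3 -m jog '[[[-1,0,0,0.001,0],[-1,0,0,0.001,0],[-1,0,0,0.002,0],[-1,0,0,0.002,0]]]'|egrep 'pos|force';python3 -m jog '[[[-1,0,0,0.001,0],[-1,0,0,0.001,0],[-1,0,0,0.002,0],[-1,0,0,0.002,0]]]'|egrep 'pos|force'; python3 go.py .49 .3374 .02 1.824
```

```text
tool_pos: [0.4901, 0.3375, 0.0157]
contact_force: [-0.2, 0.9, 1.3]
grip_force: 0.6
tool_pos: [0.4902, 0.3376, 0.0155]
contact_force: [-4.1, -2.9, 15.3]
grip_force: 7.7
shift [-0.0001 -0.0002 -0.0045] turn -0.0002 t 9.18 pos [0.4902 0.3376 0.0155] rpy [ 3.14  -0.     1.824] F [-4.1 -2.9 15.3] q [ 0.47  0.67  1.54 -0.    0.93  0.22]
```

Contact comes at a reading of 15.7 mm on the 38 mm block top, so the real tips stand at reading + 22 mm. I'll open, go down to a reading of about -13 mm, and grip.

```bash
python3 -m jog '[[[-1,0,0,-0.03,0],[0.3,0,0,-0.05,0],[0.3,0,0,-0.05,0],[0.3,0,0,-0.05,0],[0.3,0,0,-0.05,0]]]'|egrep 'pos|open'; python3 -m jog '[[[0.3,0,0,0,0],[0.3,0,0,0,0],[0.3,0,0,0,0],[0.3,0,0,0,0],[0.3,0,0,0,0]]]'|egrep 'pos|open'; python3 go.py .49 .3374 -.013 1.824
```

```text
tool_pos: [0.4895, 0.3372, 0.0628]
opening: 0.0225
tool_pos: [0.4899, 0.3374, 0.0631]
opening: 0.0557
shift [0.     0.0002 0.0761] turn -0.0005 t 10.02 pos [0.4899 0.3374 0.0631] rpy [-3.141  0.     1.824] F [ 0.1 -0.3 -0.1] q [ 0.47  0.61  1.5  -0.    1.03  0.22]
```

```bash
python3 -m jog '[[[0.3,0,0,0.02,0],[0.3,0,0,0.04,0],[0.3,0,0,0.06,0],[0.3,0,0,0.07,0],[0.3,0,0,0.075,0]]]'|egrep 'pos|open|force'; python3 -m jog '[[[-1,0,0,0,0],[-1,0,0,0,0],[-1,0,0,0,0],[-1,0,0,0,0],[-1,0,0,0,0]]]' 30|egrep 'pos|open|force'; python3 go.py .49 .3374 -.013 1.824
```

```text
tool_pos: [0.4891, 0.3369, -0.0132]
contact_force: [0.7, 0.1, 0.6]
opening: 0.0604
grip_force: 0.0
tool_pos: [0.4909, 0.3379, -0.0103]
contact_force: [0.5, -0.0, 3.9]
opening: 0.0381
grip_force: 30.0
shift [-0.0002 -0.001   0.0027] turn -0.0004 t 10.85 pos [ 0.4909  0.3379 -0.0103] rpy [ 3.139 -0.     1.824] F [ 0.5 -0.   3.9] q [ 0.47  0.7   1.56 -0.    0.88  0.22]
```

Gripped: opening 38.1 mm at 30 N. Next I'll lift and carry it.

```bash
python3 -m jog '[[[-1,0,0,-0.04,0],[-1,0,0,-0.08,0],[-1,0,0,-0.11,0],[-1,0,0,-0.11,0],[-1,0,0,-0.11,0]]]'|egrep 'pos|open|force'; python3 go.py .5356 -.0727 .1 2.947
```

```text
tool_pos: [0.4911, 0.3381, 0.1009]
contact_force: [-0.8, -0.0, -1.9]
opening: 0.038
grip_force: 30.0
shift [-4.088e-01 -5.960e-02  2.000e-04] turn -1.1234 t 11.27 pos [0.4911 0.3381 0.1009] rpy [ 3.137e+00 -1.000e-03  1.824e+00] F [-0.8 -0.  -1.9] q [ 0.47  0.56  1.47 -0.    1.11  0.22]
```

```bash
python3 -m jog '[[[-1,-0.2,-0.03,0,-0.6],[-1,-0.2,-0.03,0,-0.6],[-1,-0.2,-0.03,0,-0.6],[-1,-0.2,-0.03,0,-0.6],[-1,-0.2,-0.03,0,-0.6]]]'|egrep 'pos|open|force'; python3 go.py .5356 -.0727 .1 2.947
```

```text
tool_pos: [0.5088, 0.1443, 0.097]
contact_force: [0.7, -0.4, -0.1]
opening: 0.0378
grip_force: 30.0
shift [-0.1655 -0.143  -0.003 ] turn -0.5408 t 11.68 pos [0.5088 0.1443 0.097 ] rpy [-3.139e+00 -2.000e-03  2.406e+00] F [ 0.7 -0.4 -0.1] q [ 0.13  0.46  1.66 -0.    1.02 -0.7 ]
```

```bash
python3 -m jog '[[[-1,-0.165,-0.143,0,-0.52],[-1,-0.165,-0.143,0,-0.52],[-1,-0.165,-0.143,0,-0.52],[-1,-0.165,-0.143,0,-0.52],[-1,-0.165,-0.143,0,-0.52]]]'|egrep 'pos|open|force';python3 -m jog '[[[-1,0,0,0,0],[-1,0,0,0,0],[-1,0,0,0,0]]]'|egrep 'pos|open|force'; python3 go.py .5356 -.0727 .03 2.947
```

```text
tool_pos: [0.531, -0.0449, 0.097]
contact_force: [0.7, -0.3, -0.8]
opening: 0.0378
grip_force: 30.0
tool_pos: [0.5312, -0.0435, 0.0973]
contact_force: [-0.0, 0.5, -0.9]
opening: 0.038
grip_force: 30.0
shift [-0.0109 -0.0275  0.0673] turn -0.0288 t 12.35 pos [ 0.5312 -0.0435  0.0973] rpy [ 3.141e+00 -3.000e-03  2.918e+00] F [-0.   0.5 -0.9] q [-0.23  0.47  1.65  0.    1.03 -1.57]
```

```bash
python3 -m jog '[[[-1,-0.011,-0.027,0.02,-0.029],[-1,-0.011,-0.027,0.04,-0.029],[-1,-0.011,-0.027,0.06,-0.029],[-1,-0.011,-0.027,0.078,-0.029],[-1,-0.011,-0.027,0.078,-0.029]]]'|egrep 'pos|open|force'; python3 -m jog '[[[-1,0,0,0,0],[-1,0,0,0,0]]]'|egrep 'pos|open|force'; python3 go.py .5356 -.0727 .0095 2.947;python3 - <<'E'
from h import *
a=robot.read_camera("top");b=robot.read_camera("scene")
cv2.imwrite("pics/c8.png",np.hstack([cv2.resize(a[150:280,290:390],(308,400)),cv2.resize(b[230:360,270:420],(462,400))])[:,:,::-1])
cv2.imwrite("pics/t8.png",a[:,:,::-1]);cv2.imwrite("pics/s8.png",b[:,:,::-1])
E
```

```text
tool_pos: [0.5341, -0.0701, 0.0169]
contact_force: [-1.1, -0.0, -0.3]
opening: 0.0376
grip_force: 30.0
tool_pos: [0.5375, -0.0716, 0.0213]
contact_force: [-0.2, -0.3, 0.0]
opening: 0.0378
grip_force: 30.0
shift [ 0.0017 -0.0014  0.0118] turn 0.0034 t 12.93 pos [ 0.5375 -0.0716  0.0213] rpy [-3.142e+00  1.000e-03  2.950e+00] F [-0.2 -0.3  0. ] q [-0.27  0.58  1.7  -0.    0.86 -1.65]
```

View pics/c8.png

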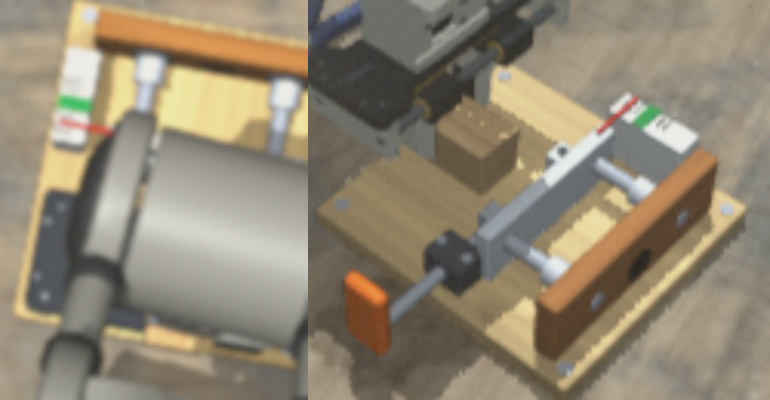

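The block hangs squarely in front of the nest. Its front top corners are at about (480,153) and (518,128), with the side stop at (558,152) and the end stop at (488,212). I'll check the lateral fit numerically from these.

```bash
python3 - <<'E'
from h import *
f=lambda p:(np.array(p,float)-[308,0])/3.08+[270,230]
yaw=-.194;J=np.array([[np.cos(yaw),-np.sin(yaw)],[np.sin(yaw),np.cos(yaw)]]);N=np.array([.618,-.089])
loc=lambda p,z:((ray("scene",f(p),z)-N)@J*1000).round(1).tolist()
for z in(.066,.070):print("block front top -y,+y",z,loc([(480,153),(518,128)],z), "bottoms",loc([(482,192),(516,160)],z-.038))
print("fence top corners front -y; back -y",loc([(478,240),(500,238)],.063), "stops",loc([(480,207),(548,152)],.048))
print("board far +y corner, -y front corner",loc([(745,210),(318,207)],.018),"expect (85,105)(-120?,-95)")
print("tcp",((robot.observe()["tool_pos"][:2]-N)@J*1000).round(1))
E
```

```text
block front top -y,+y 0.066 [[-35.9, -13.2], [-32.0, 21.0]] bottoms [[-34.2, -12.6], [-36.1, 25.3]]
block front top -y,+y 0.07 [[-33.4, -16.0], [-29.6, 18.0]] bottoms [[-31.9, -15.2], [-33.8, 22.4]]
fence top corners front -y; back -y [[10.5, -67.7], [19.7, -57.3]] stops [[-15.0, -36.6], [-13.2, 31.0]]
board far +y corner, -y front corner [[103.7, 101.4], [-113.9, -90.6]] expect (85,105)(-120?,-95)
tcp [-81.8   1.1]
```

```bash
python3 -m jog '[[[-1,0,-0.002,0.006,0],[-1,0,-0.002,0.011,0],[-1,0,-0.002,0.011,0],[-1,0,-0.002,0.011,0]]]'|egrep 'pos|contact'; for i in 1 2; do python3 -m jog '[[[-1,0,0,0.0007,0],[-1,0,0,0.0015,0],[-1,0,0,0.0015,0]]]'|egrep 'pos|contact'; done; python3 go.py .5356 -.0727 .0095 2.947
```

```text
tool_pos: [0.5364, -0.0746, 0.0092]
contact_force: [-0.0, 0.5, -0.6]
tool_pos: [0.5367, -0.0745, 0.008]
contact_force: [0.8, 0.6, -0.4]
tool_pos: [0.5368, -0.0746, 0.0077]
contact_force: [-3.5, 0.0, 9.9]
shift [ 0.0016  0.0016 -0.0018] turn 0.0021 t 13.87 pos [ 0.5368 -0.0746  0.0077] rpy [-3.141e+00  1.000e-03  2.949e+00] F [-3.5  0.   9.9] q [-0.28  0.61  1.71 -0.    0.83 -1.66]
```

```bash
python3 -m jog '[[[-1,0,0,-0.0015,0],[-1,-0.008,0,-0.0015,0],[-1,-0.016,0,-0.0015,0],[-1,-0.02,0,-0.0015,0],[-1,-0.02,0,-0.0015,0]]]' 45|egrep 'pos|contact'; for i in 1 2 3; do python3 -m jog '[[[-1,-0.002,0,0,0],[-1,-0.004,0,0,0],[-1,-0.004,0,0,0]]]'|egrep 'pos|contact'; done; python3 go.py .5356 -.0727 .0095 2.947
```

```text
tool_pos: [0.5578, -0.0788, 0.0079]
contact_force: [-0.3, -0.7, -0.8]
tool_pos: [0.5605, -0.0792, 0.0079]
contact_force: [0.3, -0.2, -1.3]
tool_pos: [0.5646, -0.08, 0.0081]
contact_force: [0.5, -0.7, -0.3]
tool_pos: [0.5686, -0.0808, 0.0081]
contact_force: [-0.3, -0.1, -0.1]
shift [ 0.0339  0.0016 -0.0014] turn 0.0021 t 15.03 pos [ 0.5686 -0.0808  0.0081] rpy [-3.141e+00  1.000e-03  2.949e+00] F [-0.3 -0.1 -0.1] q [-0.27  0.65  1.61 -0.    0.88 -1.65]
```

```bash
for i in 1 2 3; do python3 -m jog '[[[-1,-0.001,0,0,0],[-1,-0.003,0,0,0],[-1,-0.003,0,0,0]]]'|egrep 'pos|contact'; done; python3 go.py .5356 -.0727 .0095 2.947
```

```text
tool_pos: [0.5705, -0.0811, 0.0079]
contact_force: [-3.5, 1.1, 1.4]
tool_pos: [0.5735, -0.0816, 0.0078]
contact_force: [-4.8, 0.4, 1.2]
tool_pos: [0.5762, -0.0822, 0.0078]
contact_force: [-6.0, 1.4, 2.7]
shift [ 0.0417  0.0015 -0.0016] turn 0.0021 t 15.78 pos [ 0.5762 -0.0822  0.0078] rpy [ 3.142e+00 -2.000e-03  2.949e+00] F [-6.   1.4  2.7] q [-0.27  0.66  1.59 -0.    0.9  -1.65]
```

```bash
python3 -m jog '[[[-1,-0.002,0,0,0],[-1,-0.004,0,0,0],[-1,-0.005,0,0,0],[-1,-0.005,0,0,0],[-1,-0.005,0,0,0]]]'|egrep 'pos|contact';python3 -m jog '[[[-1,-0.001,0,0,0],[-1,-0.002,0,0,0],[-1,-0.003,0,0,0],[-1,-0.003,0,0,0],[-1,-0.003,0,0,0]]]'|egrep 'pos|contact'; python3 go.py .5356 -.0727 .0095 2.947
python3 - <<'E'
from h import *
fs=[]
for i in range(8):
    a=robot.read_camera("top");fs.append(robot.observe()["contact_force"])
print(np.mean(fs,0).round(2))
h=cv2.cvtColor(a,cv2.COLOR_RGB2HSV)
yaw=-.194;J=np.array([[np.cos(yaw),-np.sin(yaw)],[np.sin(yaw),np.cos(yaw)]]);N=np.array([.618,-.089])
for im in(cv2.imread("pics/top0.png")[:,:,::-1].copy(),a):
  h=cv2.cvtColor(im,cv2.COLOR_RGB2HSV)[160:205,300:325]
  for n,m in(("green",cv2.inRange(h,(45,90,60),(85,255,255))),("red",cv2.inRange(h,(170,100,90),(180,255,255))|cv2.inRange(h,(0,100,90),(7,255,255)))):
    v,u=np.nonzero(m)
    if len(u):
        p=(ray("top",np.c_[u+300,v+160],.064)-N)@J*1000;print(n,len(u),p.mean(0).round(1),p[:,0].min().round(1),p[:,0].max().round(1))
cv2.imwrite("pics/t9.png",a[:,:,::-1])
E
```

```text
tool_pos: [0.5803, -0.083, 0.0078]
contact_force: [-7.8, 1.7, 2.7]
tool_pos: [0.5829, -0.0834, 0.0078]
contact_force: [-8.9, 1.6, 3.5]
shift [ 0.0485  0.0015 -0.0015] turn 0.0021 t 16.62 pos [ 0.5829 -0.0834  0.0078] rpy [ 3.142 -0.004  2.949] F [-8.9  1.6  3.5] q [-0.27  0.67  1.56 -0.    0.91 -1.65]
[-9.05  1.66  4.44]
green 36 [21.1 90.2] 17.7 24.5
red 12 [ 7.6 75. ] 6.1 9.7
green 3 [21.3 99.5] 19.8 22.2
red 5 [21.  76.3] 19.9 22.3
```

```bash
python3 -m jog '[[[-1,0,0,0,0],[-1,0,0,0,0],[-1,0,0,0,0]]]'; python3 -c "
from cell import robot
print(robot.hand_in())"
```

```text
time: 17.27
tool_pos: [0.5828, -0.0834, 0.0078]
tool_rot: [3.142, -0.004, 2.949]
contact_force: [-10.2, 1.9, 3.5]
opening: 0.0379
grip_force: 45.0
the job is handed in; nothing more can be done
None
```

I've handed the job in at 17 s: the end stop is fully out, and the arm is still holding the block against the fence at about 10 N, with the fence back about 13 mm and the pointer on the green mark; the hand-in returned no verdict.

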